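Clear the sample carousel and hold its index plunger out

ROBOT

A 6-joint arm with a two-finger parallel gripper is mounted at the origin on the work surface. World frame = base frame: x ahead of the robot, y to its left, z up, the work surface at z = 0. Lengths are in m, angles in rad, forces in N, time in s.
With the tool pointing down it reaches from about 0.35 to 0.85 m from the base axis. Payload 8.1 kg.
Tool frame: the origin (TCP) lies midway between the tips of the shut fingers; the grasp point (between the pads) lies 19 mm behind it (robot.tcp_to_grasp is the distance from the TCP to the grasp point, in m); x points along the fingers, y is the direction in which the jaws open and shut, and the axes are right-handed (so a half turn about x gives the same grasp; the last joint's range is limited). The gripper opens to 93 mm and grips with 3 to 60 N. Pads are 15 mm wide; open, the fingers measure 128 mm over their backs; the gripper's body (75 mm by 188 mm) begins 65 mm behind the grasp point.
Start: joints at [-1.226, 0.13, 1.488, -0, 1.523, -0.085], TCP at [0.25, -0.545, 0.219] pointing down, gripper open.
Joint ranges: [-2.96, 2.96], [-0.89, 2.26], [0.02, 2.5], [-1.34, 4.48], [0, 2.73], [-2.66, 2.66]. Speed limits (rad/s): [2.39, 2.39, 2.79, 3.14, 3.14, 3.14].

INTERFACE

Orientations are given as a rotation vector (axis times angle).
In Python, from plant import robot gives the robot as it stands.
- The arm moves only by the tool play_rows, never from a script. Its argument "plan" is a list of rows, each an object with "slide": the shift along the world's x, y, z as a fraction of full scale, a list of three; "roll": the turn about the world's z as a fraction of full scale; "fingers": the gripper command: -1 is shut, 1 is fully open, values between are in proportion. A call has 1 to 20 rows; each row shifts and turns the commanded pose from where the row before left it; what a row does not reach is not made up. Full scale, the value 1, is 30 mm for a shift and 8 degrees for a turn. A row lasts 1/8 s, in which the tool goes at most 62.5 mm and 10.7 degrees, less where a joint would pass 70% of its speed; a pose out of reach is approached as far as the arm can. A call with a number of a shift or a turn outside -1 to 1 is refused whole. A call with a gripper value outside its range is refused whole. The fingers move at their own pace and stop on an object; "squeeze" is the grip in N (left out, the last holds). Time passes only in rows, so rows that do not move let the fingers close. It gives the time, the measured TCP pose, the force and the opening at its end, in the units of the state.
- robot.read_state(): the state, without advancing time (a new reading comes with each control period).
- robot.read_camera(name): name is "side" or "top" or "wrist"; returns the picture (400x640x3 uint8, red, green, blue); there is no depth.
- robot.get_calibration(name): a dict with "fx", "fy", "cx", "cy" (pixels), "distortion" ([k1, k2, p1, p2, k3] as OpenCV has them; the pictures are not rectified), "R" (3x3) and "t" (3): a world point X has camera coordinates R X + t; the wrist camera has in their place "T_tool_cam" (4x4, takes a point from camera to tool coordinates, whose origin is the TCP and whose axes are the tool frame's). Camera axes: x right, y down, z forward; pixel columns grow to the right and rows downward; lengths in m; the calibration is good to about 2 mm. A picture is of the moment at which its call begins: read the wrist's pose just before it. get_calibration takes no time and is no camera call.
- robot.close_job(): hands the job in, once; it reports no verdict.
Trained networks look in the newest picture that a camera, given by its name, has taken for a name from the list of things; names that differ only in an ending like _2 or _b are one class to them, and where a whole thing is asked for, a point or a joint stands for the part that bears it (a point fixed in the world has none). Each returns a list of dicts, best first, with "p" (0 to 1); they miss things now and then, are a little off and sometimes report something else, mostly with a low value. They report only what shows in the picture. A call takes as long as a camera call.
- robot.boxes_of(camera, target): "extent" ([centre column, centre row, width, height] in pixels, round what is visible of it).
- robot.regions_of(camera, target): "region" (400x640 bool, what is visible of it) and "extent" ([centre column, centre row, width, height] in pixels, round what is visible of it).
- robot.mark_of(camera, target): "point" ([column, row] in pixels: a listed point, or the origin of a listed thing).
The state is a dict: "t": time; "q": joint angles; "dq": joint speeds; "joint_torque": joint torques, N m; "tool_pos": TCP position; "orientation": TCP orientation; "force": force on the tool from outside, world axes, zero at the start; "wrist_torque": the same for the moment, N m; "opening": finger opening in m.
Only numpy, scipy, OpenCV 4.12 (cv2) and the standard library are available. Lean on these libraries where they do the work, as an engineer would, in place of code of your own. Each camera call takes 0.05 s, during which the arm holds its last target.

TASK

Clear the two loose bits of rubbish, the red rubber stopper and the blue screw cap, off the carousel's white deck into the grey waste bin, without disturbing the brown sample vial standing on the deck or the things on the bench around it. Then grip the black knob of the sprung index plunger, pull it straight up as far as it goes so that its pin is clear of the hole, and keep holding it there: finish while still holding it up, so that a colleague can turn the carousel.

Things in the scene. Friction and masses are not known exactly. Their poses are not given: they have to be found in the camera images.
- carousel: Fixed sample carousel (does not turn): round white deck, 230 mm across, flat top 45 mm above the bench; three lugs reach 153 mm from the centre. Origin on the bench under the deck's centre. An aluminium index bracket on its -y side (36 mm wide, 118 to 182 mm from the centre) is 67 mm high, with a brass collar up to 71 mm. The plunger is vertical, at x = 0, y = -135 mm in this frame.
- knob_center (a point): Centre (half-way up) of the black upright round knob on top of the plunger, 28 mm in diameter, 28 mm high, silver disc on top; 102 mm above the bench when seated, and it moves up with the plunger. 17 mm of bare 10 mm stem lies between the knob and the brass collar below it. Gripped firmly (30 N or more) it can be pulled by its smooth side.
- plunger (a joint): Height of the sprung plunger in m: 0 seated, with the pin 9 mm deep in the lug's hole; positive is straight up; stop at 0.022. A spring pulls it down with about 4.5 N seated and 8.5 N fully up, so it snaps back if let go.
- stopper_center (a point): Rubbish: red rubber stopper standing on the deck on its wide end, 28 mm across at the bottom, 25 mm at the top, 28 mm high, about 20 g. Point at its centre, half-way up (59 mm above the bench at the start).
- cap_center (a point): Rubbish: blue screw cap lying flat on the deck, 34 mm in diameter, 24 mm high, about 15 g. Point at its centre, half-way up (57 mm above the bench at the start).
- vial_center (a point): Brown glass sample vial with a white cap, upright on the deck, 26 mm in diameter, 46 mm high, loose; it stays where it stands. Point at its centre, half-way up.
- bin: Fixed open grey waste bin, 170 by 170 mm outside, 70 mm high, walls and floor 5 mm. Origin at the centre of its underside, x and y along its sides.
- tube_rack: Bystander: red tube rack, 90 by 140 mm, 45 mm high, loose on the bench. Origin at the centre of its underside.
- tip_box: Bystander: orange box of yellow pipette tips, 120 by 85 mm, 61 mm high, loose on the bench. Origin at the centre of its underside.
- reagent: Bystander: closed reagent bottle, 64 mm in diameter, 120 mm high, loose on the bench. Origin at the centre of its underside.

How it is judged:
By the outcome, as a careful person would: the job done as asked, in the order asked, and still so for the second after the job is handed in, while the arm keeps its last pose, push and grip.
It also fails if it takes over 58 s, if anything falls off the work surface, if the arm or the gripper's body presses on something with over 40 N, if the wrist force passes 120 N, or if a joint passes its speed limit or range.

## Working session

There is one attempt and no reset: what is moved stays moved. The work goes in short steps, Python scripts to look and compute and a tool call to move; the robot and the scene stay as the last step left them, time stands still between calls to the robot, and variables do not carry over. Pictures are saved under pics/ and viewed, and the job is handed in when it is done.

Besides the shell and the picture viewer there is one more tool, called as a command line: name --argument value ..., lists and objects as JSON in quotes. play_rows: Moves the arm, as the interface text tells. Its arguments: {"type":"object","properties":{"plan":{"type":"array","items":{"type":"object","properties":{"slide":{"type":"array","items":{"type":"number","minimum":-1,"maximum":1}},"roll":{"type":"number","minimum":-1,"maximum":1},"fingers":{"type":"number"}}}},"squeeze":{"type":"number"}},"required":["plan"]}

```bash
mkdir -p pics; ls
python3 - <<'E'
from plant import robot
import cv2,numpy as np
s=robot.read_state();print({k:np.round(v,3) for k,v in s.items()}, robot.tcp_to_grasp)
for n in("side","top","wrist"):
    im=robot.read_camera(n);cv2.imwrite(f"pics/a_{n}.png",im[:,:,::-1])
    c=robot.get_calibration(n);print(n,{k:np.round(v,4).tolist() for k,v in c.items()})
for n in("side","top"):
    for t in ["knob_center","stopper_center","cap_center","vial_center","carousel","bin","tube_rack","tip_box","reagent"]:
        print(n,t,[(np.round(d["point"],1).tolist(),round(d["p"],2)) for d in robot.mark_of(n,t)][:3])
print(robot.read_state()["t"])
E
```

```text
pics
{'t': np.float64(0.0), 'q': array([-1.226,  0.131,  1.489,  0.   ,  1.523, -0.085]), 'dq': array([-0.001,  0.   , -0.001, -0.001, -0.001, -0.002]), 'joint_torque': array([-1.0000e-03, -5.5985e+01, -4.9176e+01,  7.7000e-02,  3.5000e-02,
       -0.0000e+00]), 'tool_pos': array([ 0.25 , -0.545,  0.218]), 'orientation': array([ 1.984,  0.435, -1.985]), 'force': array([-0.11 , -0.048, -0.223]), 'wrist_torque': array([-0.006,  0.014,  0.03 ]), 'opening': np.float64(0.093)} 0.0188
side {'fx': 446.5752, 'fy': 446.5752, 'cx': 325.2243, 'cy': 199.1108, 'distortion': [-0.0042, 0.0, 0.0, 0.0, 0.0], 'R': [[-0.9991, -0.0399, 0.0114], [-0.0312, 0.539, -0.8417], [0.0274, -0.8413, -0.5398]], 't': [0.5971, 0.1562, 1.0785]}
top {'fx': 515.4719, 'fy': 515.4719, 'cx': 316.8518, 'cy': 197.9731, 'distortion': [0.0043, 0.0, 0.0, 0.0, 0.0], 'R': [[0.024, -0.9997, 0.0068], [-0.998, -0.0244, -0.0575], [0.0577, -0.0054, -0.9983]], 't': [-0.0862, 0.6255, 1.265]}
wrist {'fx': 312.7249, 'fy': 312.7249, 'cx': 315.334, 'cy': 195.625, 'distortion': [-0.0324, 0.0, 0.0, 0.0, 0.0], 'T_tool_cam': [[-0.0003, -0.2689,
[... 192 characters left out ...]
]
side cap_center [([351.0, 257.0], 0.52)]
side vial_center [([346.2, 259.4], 0.57), ([315.6, 231.7], 0.55)]
side carousel [([347.6, 256.6], 0.78)]
side bin [([382.6, 359.4], 0.78)]
side tube_rack [([256.5, 340.3], 0.79)]
side tip_box [([336.7, 171.9], 0.74)]
side reagent [([251.4, 229.1], 0.65)]
top knob_center [([344.5, 236.4], 0.65)]
top stopper_center [([283.0, 267.2], 0.42), ([342.2, 235.1], 0.17)]
top cap_center [([260.8, 233.1], 0.54)]
top vial_center [([337.4, 131.9], 0.63), ([289.9, 199.6], 0.49)]
top carousel [([288.2, 238.3], 0.93)]
top bin [([170.8, 254.0], 0.98)]
top tube_rack [([185.4, 154.1], 0.76)]
top tip_box [([455.9, 219.2], 0.92)]
top reagent [([337.7, 130.3], 0.75)]
1.05
```

View pics/a_top.png

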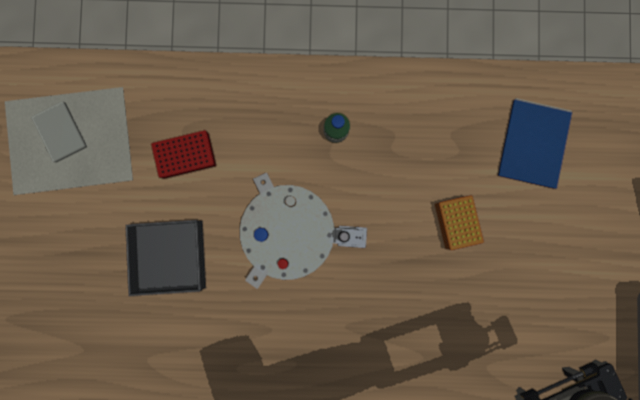

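View pics/a_side.png

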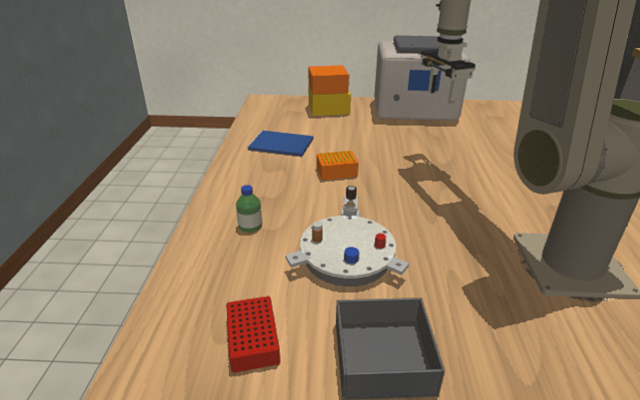

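View pics/a_wrist.png

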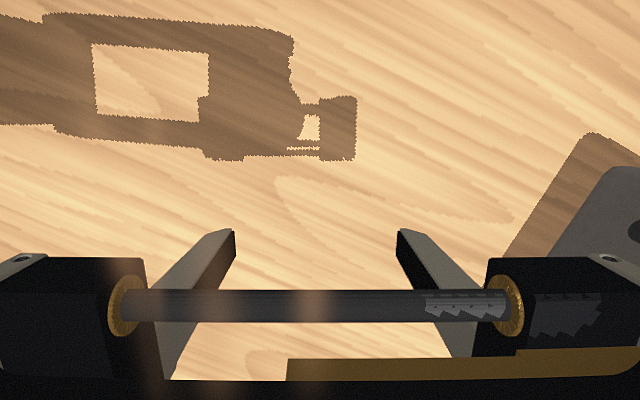

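The top view shows the cap at about (261,234), the stopper (283,264), the vial (290,200), the knob (344,237) and the bin (167,256). The side view agrees. Next I'll turn these into positions.

```bash
cat > h.py <<'E'
from plant import robot
import cv2,numpy as np
def ray(n,px,T=None):
    c=robot.get_calibration(n);K=np.array([[c["fx"],0,c["cx"]],[0,c["fy"],c["cy"]],[0,0,1]])
    u=cv2.undistortPoints(np.array([[px]],float),K,np.array(c["distortion"]))[0,0]
    d=np.array([u[0],u[1],1])
    if n=="wrist":
        s=robot.read_state() if T is None else T
        Rt=cv2.Rodrigues(np.array(s["orientation"],float))[0];M=np.array(c["T_tool_cam"])
        return Rt@M[:3,3]+np.array(s["tool_pos"]),Rt@M[:3,:3]@d
    R=np.array(c["R"]);t=np.array(c["t"]);return -R.T@t,R.T@d
def atz(n,px,z,T=None):
    o,d=ray(n,px,T);return o+d*(z-o[2])/d[2]
def tri(a,b):
    (o1,d1),(o2,d2)=a,b
    A=np.c_[d1,-d2];x=np.linalg.lstsq(A,o2-o1,rcond=None)[0]
    p,q=o1+d1*x[0],o2+d2*x[1];return (p+q)/2,np.linalg.norm(p-q)
def mask_col(im,lo,hi):
    return cv2.inRange(cv2.cvtColor(im,cv2.COLOR_RGB2HSV),lo,hi)
E
python3 - <<'E'
from h import *
top={"knob":(344.5,236.4),"stopper":(283,264),"cap":(260.8,234),"vial":(289.9,199.6),"carousel":(288.2,238.3),"bin":(170.8,254),"rack":(185.4,154.1),"tip":(455.9,219.2),"reagent":(337.7,130.3)}
side={"knob":(353,191.8),"stopper":(380,240),"cap":(351,256),"vial":(315.6,231.7),"carousel":(347.6,256.6),"bin":(382.6,359.4),"rack":(256.5,340.3),"tip":(336.7,171.9),"reagent":(251.4,229.1)}
z=dict(knob=.102,stopper=.059,cap=.057,vial=.068)
for k in top:
    zz=z.get(k,0);print(k,np.round(atz("top",top[k],zz),4)[:2],np.round(atz("side",side[k],zz),4)[:2],[np.round(v,4) for v in tri(ray("top",top[k]),ray("side",side[k]))])
t=cv2.imread("pics/a_top.png");s=cv2.imread("pics/a_side.png")
o=np.vstack([cv2.resize(t[170:310,110:390],(800,400)),cv2.resize(s[170:290,240:480],(400,200)).repeat(1,0)[:, :].copy() if 0 else cv2.resize(s[180:300,260:500],(800,400))[:200]])
cv2.imwrite("pics/a_zoom.png",o)
# bin outline corners at z=.07 from region
for m in robot.regions_of("top","bin")[:1]:
    c=cv2.findContours(m["region"].astype(np.uint8),cv2.RETR_EXTERNAL,cv2.CHAIN_APPROX_NONE)[0]
    r=cv2.minAreaRect(max(c,key=cv2.contourArea));print(r,[np.round(atz("top",p,.07)[:2],3) for p in cv2.boxPoints(r)])
E
```

```text
knob [ 0.5349 -0.1368] [ 0.5324 -0.1348] [array([ 0.5336, -0.1369,  0.1007]), np.float64(0.0026)]
stopper [0.4649 0.0063] [0.4687 0.0082] [array([0.4666, 0.0063, 0.0575]), np.float64(0.0036)]
cap [0.5352 0.0617] [0.5374 0.0678] [array([0.5361, 0.0622, 0.0522]), np.float64(0.0021)]
vial [ 0.619  -0.0064] [ 0.6214 -0.0039] [array([ 0.6203, -0.0063,  0.0662]), np.float64(0.0024)]
carousel [ 0.5252 -0.0016] [0.5427 0.0022] [array([ 0.5339, -0.0016, -0.0031]), np.float64(0.0175)]
bin [0.4791 0.291 ] [0.4775 0.298 ] [array([ 0.4776,  0.2929, -0.0066]), np.float64(0.0021)]
rack [0.7316 0.2643] [0.7218 0.2654] [array([ 0.7269,  0.2641, -0.0012]), np.float64(0.0095)]
tip [ 0.5834 -0.4232] [ 0.5771 -0.4202] [array([ 0.5803, -0.4236, -0.0018]), np.float64(0.0063)]
reagent [ 0.8022 -0.1201] [ 0.797  -0.0966] [array([ 0.8042, -0.121 , -0.0181]), np.float64(0.0029)]
((165.03622436523438, 257.6155090332031), (73.10891723632812, 78.68750762939453), 86.633544921875) [array([0.553, 0.387]), array([0.568, 0.201]), array([0.396, 0.184]), array([0.381, 0.369])]
```

View pics/a_zoom.png

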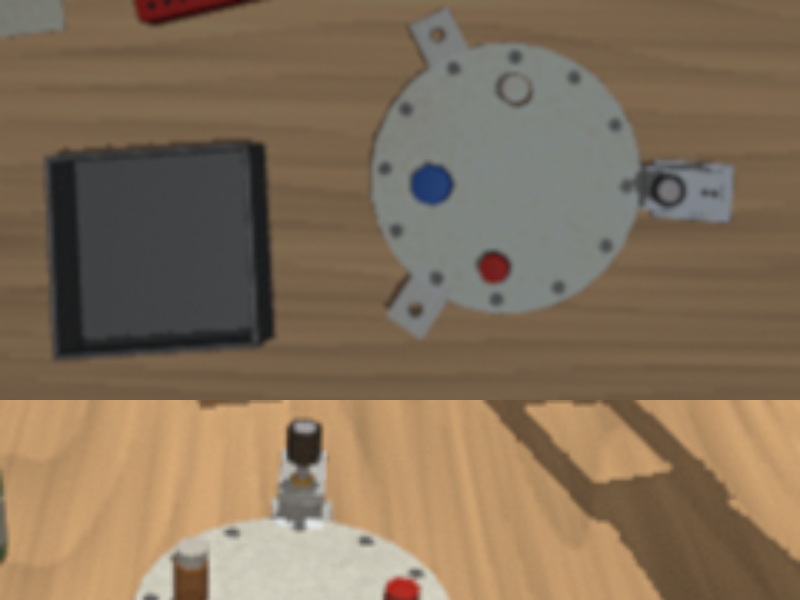

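Run:
```python
from h import *
s=robot.read_state();print(s["t"],np.round(cv2.Rodrigues(np.array(s["orientation"]))[0],3))
```

```text
1.1 [[ 0.     0.417 -0.909]
 [-0.    -0.909 -0.417]
 [-1.     0.     0.   ]]
```

play_rows --plan '[{"slide": [0.36, 0.92, 0], "roll": -0.154, "fingers": 0.3}, {"slide": [0.36, 0.92, 0], "roll": -0.154, "fingers": 0.3}, {"slide": [0.36, 0.92, 0], "roll": -0.154, "fingers": 0.3}, {"slide": [0.36, 0.92, 0], "roll": -0.154, "fingers": 0.3}, {"slide": [0.36, 0.92, 0], "roll": -0.154, "fingers": 0.3}, {"slide": [0.36, 0.92, 0], "roll": -0.154, "fingers": 0.3}, {"slide": [0.36, 0.92, 0], "roll": -0.154, "fingers": 0.3}, {"slide": [0.36, 0.92, 0], "roll": -0.154, "fingers": 0.3}, {"slide": [0.36, 0.92, 0], "roll": -0.154, "fingers": 0.3}, {"slide": [0.36, 0.92, 0], "roll": -0.154, "fingers": 0.3}, {"slide": [0.36, 0.92, 0], "roll": -0.154, "fingers": 0.3}, {"slide": [0.36, 0.92, 0], "roll": -0.154, "fingers": 0.3}, {"slide": [0.36, 0.92, 0], "roll": -0.154, "fingers": 0.3}, {"slide": [0.36, 0.92, 0], "roll": -0.154, "fingers": 0.3}, {"slide": [0.36, 0.92, 0], "roll": -0.154, "fingers": 0.3}, {"slide": [0.36, 0.92, 0], "roll": -0.154, "fingers": 0.3}, {"slide": [0.36, 0.92, -0.5], "roll": -0.154, "fingers": 0.3}, {"slide": [0.36, 0.92, -0.5], "roll": -0.154, "fingers": 0.3}, {"slide": [0.36, 0.92, -0.5], "roll": -0.154, "fingers": 0.3}, {"slide": [0.36, 0.92, -0.5], "roll": -0.154, "fingers": 0.3}]' --squeeze 15

```text
t: 3.6
tool_pos: [0.4664, 0.0075, 0.1584]
orientation: [-2.222, 0.001, 2.22]
force: [0.2, 0.4, -0.2]
opening: 0.0606
```

Run:
```python
from h import *
s=robot.read_state();im=robot.read_camera("wrist");cv2.imwrite("pics/b_wrist.png",im[:,:,::-1])
print(s["t"],s["tool_pos"],cv2.Rodrigues(np.array(s["orientation"]))[0][:,1])
for t,z in (("stopper_center",.059),("cap_center",.057),("vial_center",.068),("knob_center",.102)):
    for d in robot.mark_of("wrist",t)[:2]: print(t,round(d["p"],2),np.round(d["point"],1),np.round(atz("wrist",d["point"],z,s),4))
```

```text
3.6 [0.46642274 0.00753676 0.15838416] [-8.65982411e-04 -9.99999620e-01  1.02368840e-04]
stopper_center 0.77 [316.8 195.9] [0.4671 0.0069 0.059 ]
cap_center 0.61 [248.1 118.4] [0.5337 0.0641 0.057 ]
vial_center 0.76 [336.4   4. ] [ 0.6161 -0.0076  0.068 ]
knob_center 0.6 [520.4 115.7] [ 0.5372 -0.1356  0.102 ]
```

View pics/b_wrist.png

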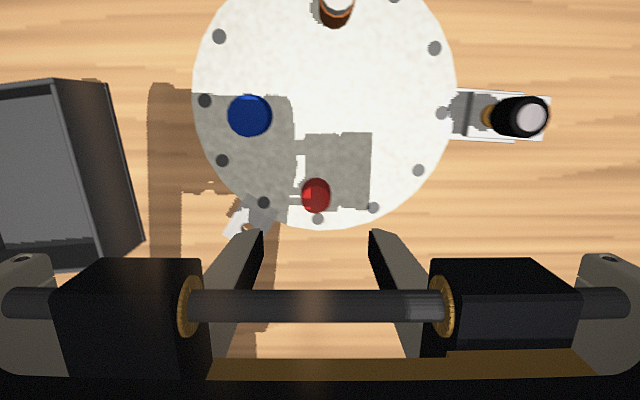

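The wrist view shows the stopper at (316,196), right between the jaws, and it matches the other cameras to within 1 mm. I'll descend with the tips 5 mm above the deck and grip.

play_rows --plan '[{"slide": [0, 0, -0.9], "roll": 0, "fingers": 0.3}, {"slide": [0, 0, -0.9], "roll": 0, "fingers": 0.3}, {"slide": [0.02, 0, -0.9], "roll": 0, "fingers": 0.3}, {"slide": [0, 0, -0.6], "roll": 0, "fingers": 0.3}, {"slide": [0, 0, -0.3], "roll": 0, "fingers": 0.3}, {"slide": [0, 0, 0], "roll": 0, "fingers": -1}, {"slide": [0, 0, 0], "roll": 0, "fingers": -1}, {"slide": [0, 0, 0], "roll": 0, "fingers": -1}, {"slide": [0, 0, 0], "roll": 0, "fingers": -1}, {"slide": [0, 0, 0], "roll": 0, "fingers": -1}]' --squeeze 15

```text
t: 5.1
tool_pos: [0.4671, 0.0065, 0.0512]
orientation: [2.222, -0.0, -2.22]
force: [-0.7, 0.1, 3.4]
opening: 0.0263
```

play_rows --plan '[{"slide": [0, 0, 0.6], "roll": 0, "fingers": -1}, {"slide": [0, 0, 0.9], "roll": 0, "fingers": -1}, {"slide": [0, 0, 1], "roll": 0, "fingers": -1}, {"slide": [0, 0.5, 1], "roll": 0, "fingers": -1}, {"slide": [-0.08, 0.9, 0], "roll": 0, "fingers": -1}, {"slide": [-0.08, 0.9, 0], "roll": 0, "fingers": -1}, {"slide": [-0.08, 0.9, 0], "roll": 0, "fingers": -1}, {"slide": [-0.08, 0.9, 0], "roll": 0, "fingers": -1}, {"slide": [-0.08, 0.9, 0], "roll": 0, "fingers": -1}, {"slide": [-0.08, 0.9, 0], "roll": 0, "fingers": -1}, {"slide": [-0.08, 0.9, 0], "roll": 0, "fingers": -1}, {"slide": [-0.08, 0.9, 0], "roll": 0, "fingers": -1}, {"slide": [-0.08, 0.9, 0], "roll": 0, "fingers": -1}, {"slide": [0, 0.9, 0], "roll": 0, "fingers": -1}, {"slide": [0, 0, 0], "roll": 0, "fingers": -1}]'

```text
t: 6.98
tool_pos: [0.4446, 0.2929, 0.1554]
orientation: [2.22, 0.002, -2.221]
force: [0.0, 0.2, -0.4]
opening: 0.0261
```

Run:
```python
from h import *
s=robot.read_state();im=robot.read_camera("wrist");cv2.imwrite("pics/c_wrist.png",im[:,:,::-1])
print(s["t"],s["tool_pos"],s["opening"],s["force"])
```

```text
6.975 [0.4445653  0.29286753 0.15535859] 0.026066075670890285 [ 0.04269417  0.22570213 -0.39024773]
```

View pics/c_wrist.png

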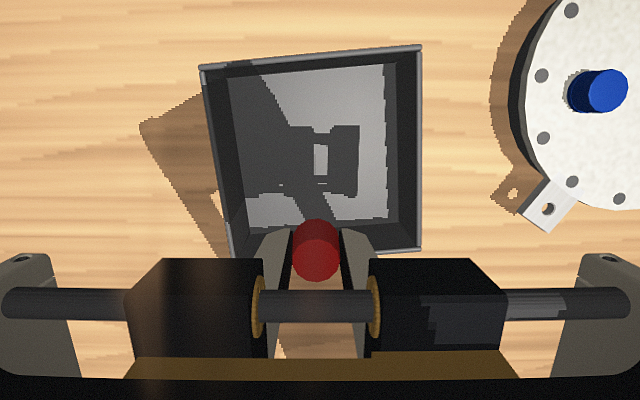

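The stopper is held at (316,250). The bin's rim corners in the picture are about (200,68), (421,46), (421,249) and (229,256). I'll check where it lies.

Run:
```python
from h import *
P=[atz("wrist",p,.07)[:2] for p in((200,67),(421,46),(421,249),(229,256))];print(np.round(P,3),np.mean(P,0))
```

```text
[[0.55  0.38 ]
 [0.565 0.214]
 [0.401 0.199]
 [0.394 0.369]] [0.47742368 0.29043789]
```

play_rows --plan '[{"slide": [0.1, 0, -0.9], "roll": 0, "fingers": -1}, {"slide": [0, 0, -0.9], "roll": 0, "fingers": -1}, {"slide": [0, 0, -0.9], "roll": 0, "fingers": -1}, {"slide": [0, 0, -0.8], "roll": 0, "fingers": -1}, {"slide": [0, 0, 0], "roll": 0, "fingers": -1}, {"slide": [0, 0, 0], "roll": 0, "fingers": 0.3}, {"slide": [0, 0, 0], "roll": 0, "fingers": 0.3}, {"slide": [0, 0, 0], "roll": 0, "fingers": 0.3}, {"slide": [0, 0, 0.9], "roll": 0, "fingers": 0.3}, {"slide": [0, 0, 0.9], "roll": 0, "fingers": 0.3}, {"slide": [0, 0, 0.9], "roll": 0, "fingers": 0.3}, {"slide": [0, 0, 0.9], "roll": 0, "fingers": 0.3}, {"slide": [0, 0, 0], "roll": 0, "fingers": 0.3}]'

```text
t: 8.65
tool_pos: [0.4498, 0.2926, 0.1618]
orientation: [-2.226, -0.003, 2.214]
force: [-0.6, 0.1, -0.4]
opening: 0.0605
```

Run:
```python
from h import *
s=robot.read_state();im=robot.read_camera("wrist");cv2.imwrite("pics/d_wrist.png",im[:,:,::-1])
print(s["t"],s["tool_pos"],s["opening"],s["force"])
for d in robot.mark_of("wrist","cap_center")[:2]: print(round(d["p"],2),np.round(d["point"],1),np.round(atz("wrist",d["point"],.057,s),4))
```

```text
8.65 [0.44981301 0.29257254 0.16180568] 0.06046727330820257 [-0.62179611  0.11481065 -0.38831801]
0.68 [586.   99.7] [0.5343 0.0632 0.057 ]
```

View pics/d_wrist.png

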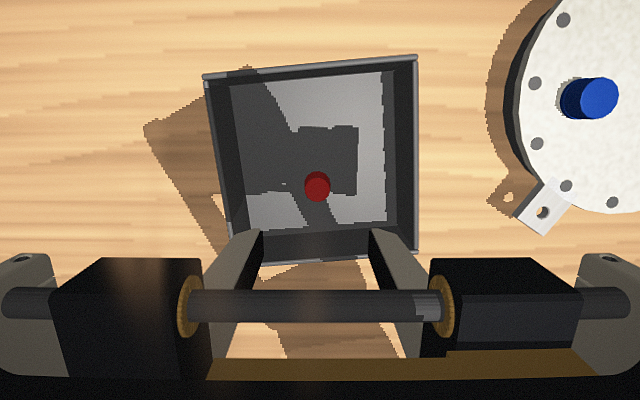

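The stopper stands in the bin at (317,186). The cap comes next.

play_rows --plan '[{"slide": [0.354, -0.956, 0], "roll": 0, "fingers": 0.3}, {"slide": [0.354, -0.956, 0], "roll": 0, "fingers": 0.3}, {"slide": [0.354, -0.956, 0], "roll": 0, "fingers": 0.3}, {"slide": [0.354, -0.956, 0], "roll": 0, "fingers": 0.3}, {"slide": [0.354, -0.956, 0], "roll": 0, "fingers": 0.3}, {"slide": [0.354, -0.956, 0], "roll": 0, "fingers": 0.3}, {"slide": [0.354, -0.956, 0], "roll": 0, "fingers": 0.3}, {"slide": [0.354, -0.956, 0], "roll": 0, "fingers": 0.3}, {"slide": [0, 0, -0.9], "roll": 0, "fingers": 0.3}, {"slide": [0, 0, -0.9], "roll": 0, "fingers": 0.3}, {"slide": [0, 0, 0], "roll": 0, "fingers": 0.3}]'

```text
t: 10.12
tool_pos: [0.5298, 0.062, 0.1006]
orientation: [-2.213, 0.001, 2.23]
force: [-0.3, 1.2, 1.0]
opening: 0.0605
```

Run:
```python
from h import *
s=robot.read_state();im=robot.read_camera("wrist");cv2.imwrite("pics/e_wrist.png",im[:,:,::-1])
print(s["t"],s["tool_pos"],cv2.Rodrigues(np.array(s["orientation"]))[0][:,1])
for t,z in (("cap_center",.057),("vial_center",.068),("knob_center",.102)):
  for d in robot.mark_of("wrist",t)[:2]: print(t,round(d["p"],2),np.round(d["point"],1),np.round(atz("wrist",d["point"],z,s),4))
```

```text
10.125 [0.52980332 0.0619511  0.10062319] [-4.24914239e-04 -9.99999895e-01  1.69299501e-04]
cap_center 0.7 [314.3 209.6] [0.5357 0.0633 0.057 ]
vial_center 0.9 [429.9  89.6] [ 0.6158 -0.0069  0.068 ]
```

View pics/e_wrist.png

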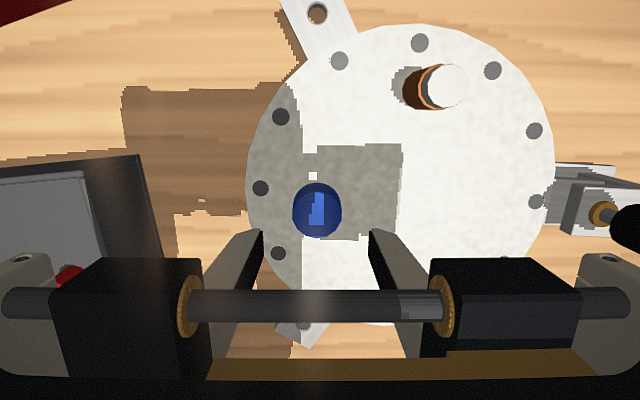

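play_rows --plan '[{"slide": [0.19, 0.04, 0], "roll": 0, "fingers": 0.3}, {"slide": [0, 0, -0.9], "roll": 0, "fingers": 0.3}, {"slide": [0, 0, -0.6], "roll": 0, "fingers": 0.3}, {"slide": [0, 0, -0.15], "roll": 0, "fingers": 0.3}, {"slide": [0, 0, 0], "roll": 0, "fingers": -1}, {"slide": [0, 0, 0], "roll": 0, "fingers": -1}, {"slide": [0, 0, 0], "roll": 0, "fingers": -1}, {"slide": [0, 0, 0], "roll": 0, "fingers": -1}]' --squeeze 15

```text
t: 11.32
tool_pos: [0.5393, 0.0633, 0.0559]
orientation: [-2.223, 0.0, 2.22]
force: [0.3, 0.1, 2.9]
opening: 0.0333
```

The cap is gripped a little high, so I'll regrip 5 mm lower and then lift.

play_rows --plan '[{"slide": [0, 0, 0], "roll": 0, "fingers": 0.1}, {"slide": [-0.08, 0, -0.17], "roll": 0, "fingers": 0.1}, {"slide": [0, 0, 0], "roll": 0, "fingers": 0.1}, {"slide": [0, 0, 0], "roll": 0, "fingers": -1}, {"slide": [0, 0, 0], "roll": 0, "fingers": -1}, {"slide": [0, 0, 0], "roll": 0, "fingers": -1}, {"slide": [0, 0, 0.6], "roll": 0, "fingers": -1}, {"slide": [0, 0, 0.9], "roll": 0, "fingers": -1}, {"slide": [0, 0, 1], "roll": 0, "fingers": -1}, {"slide": [0, 0, 1], "roll": 0, "fingers": -1}, {"slide": [0, 0, 0], "roll": 0, "fingers": -1}]'

```text
t: 12.7
tool_pos: [0.5388, 0.0634, 0.1595]
orientation: [-2.229, 0.0, 2.213]
force: [0.3, -0.6, -0.4]
opening: 0.0337
```

Run:
```python
from h import *
s=robot.read_state();im=robot.read_camera("wrist");cv2.imwrite("pics/f_wrist.png",im[:,:,::-1])
print(s["t"],s["tool_pos"],s["opening"])
```

```text
12.7 [0.53881648 0.06341027 0.15954669] 0.03370700436016905
```

View pics/f_wrist.png

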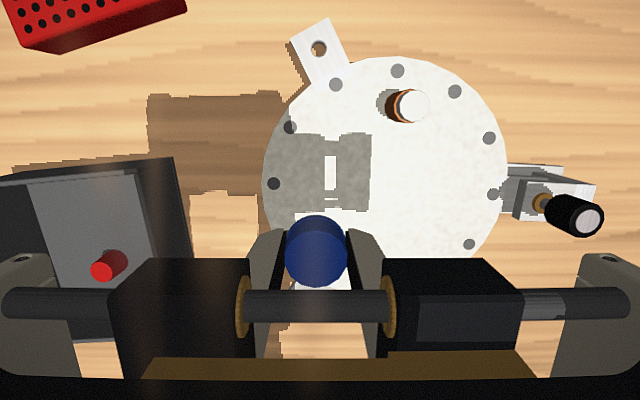

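The cap is held at (316,250), and the vial at (405,105) hasn't moved. Now to the bin.

play_rows --plan '[{"slide": [-0.12, 0.945, 0], "roll": 0, "fingers": -1}, {"slide": [-0.12, 0.945, 0], "roll": 0, "fingers": -1}, {"slide": [-0.12, 0.945, 0], "roll": 0, "fingers": -1}, {"slide": [-0.12, 0.945, 0], "roll": 0, "fingers": -1}, {"slide": [-0.12, 0.945, 0], "roll": 0, "fingers": -1}, {"slide": [-0.12, 0.945, 0], "roll": 0, "fingers": -1}, {"slide": [-0.12, 0.945, 0], "roll": 0, "fingers": -1}, {"slide": [-0.12, 0.945, 0], "roll": 0, "fingers": -1}, {"slide": [0, 0, 0], "roll": 0, "fingers": -1}, {"slide": [0, 0, -0.9], "roll": 0, "fingers": -1}, {"slide": [0, 0, -0.9], "roll": 0, "fingers": -1}, {"slide": [0, 0, -0.9], "roll": 0, "fingers": -1}, {"slide": [0, 0, -0.5], "roll": 0, "fingers": -1}, {"slide": [0, 0, 0], "roll": 0, "fingers": 0.3}, {"slide": [0, 0, 0], "roll": 0, "fingers": 0.3}, {"slide": [0, 0, 0], "roll": 0, "fingers": 0.3}, {"slide": [0, 0, 0.9], "roll": 0, "fingers": 0.3}, {"slide": [0, 0, 0.9], "roll": 0, "fingers": 0.3}, {"slide": [0, 0, 0.9], "roll": 0, "fingers": 0.3}, {"slide": [0, 0, 0.9], "roll": 0, "fingers": 0.3}]'

```text
t: 15.25
tool_pos: [0.5079, 0.2903, 0.1691]
orientation: [-2.223, -0.001, 2.219]
force: [0.6, 0.5, 0.2]
opening: 0.0601
```

Run:
```python
from h import *
s=robot.read_state();im=robot.read_camera("wrist");cv2.imwrite("pics/g_wrist.png",im[:,:,::-1])
print(s["t"],s["tool_pos"],s["opening"])
```

```text
15.25 [0.50786604 0.29034729 0.16905419] 0.06014332009600986
```

View pics/g_wrist.png

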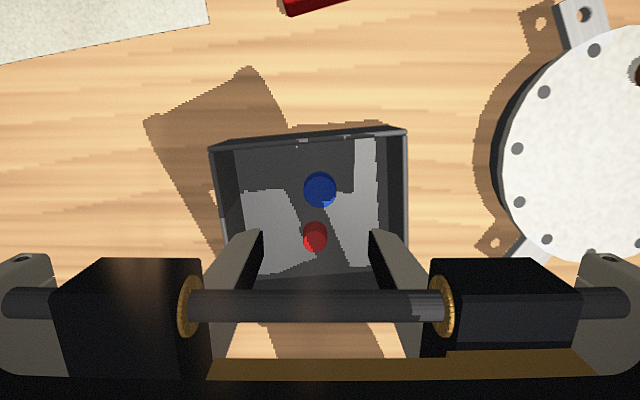

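Both bits are in the bin: the cap at (320,190) and the stopper at (315,238). Now I'll move above the knob.

play_rows --plan '[{"slide": [0.05, -0.947, 0], "roll": 0, "fingers": 0.3}, {"slide": [0.05, -0.947, 0], "roll": 0, "fingers": 0.3}, {"slide": [0.05, -0.947, 0], "roll": 0, "fingers": 0.3}, {"slide": [0.05, -0.947, 0], "roll": 0, "fingers": 0.3}, {"slide": [0.05, -0.947, 0], "roll": 0, "fingers": 0.3}, {"slide": [0.05, -0.947, 0], "roll": 0, "fingers": 0.3}, {"slide": [0.05, -0.947, 0], "roll": 0, "fingers": 0.3}, {"slide": [0.05, -0.947, 0], "roll": 0, "fingers": 0.3}, {"slide": [0.05, -0.947, 0], "roll": 0, "fingers": 0.3}, {"slide": [0.05, -0.947, 0], "roll": 0, "fingers": 0.3}, {"slide": [0.05, -0.947, 0], "roll": 0, "fingers": 0.3}, {"slide": [0.05, -0.947, 0], "roll": 0, "fingers": 0.3}, {"slide": [0.05, -0.947, 0], "roll": 0, "fingers": 0.3}, {"slide": [0.05, -0.947, 0], "roll": 0, "fingers": 0.3}, {"slide": [0.05, -0.947, 0], "roll": 0, "fingers": 0.3}, {"slide": [0, 0, 0], "roll": 0, "fingers": 0.3}, {"slide": [0, 0, 0], "roll": 0, "fingers": 0.3}]'

```text
t: 17.42
tool_pos: [0.5301, -0.1355, 0.1672]
orientation: [-2.221, 0.0, 2.221]
force: [0.1, 0.5, 0.1]
opening: 0.0608
```

Run:
```python
from h import *
s=robot.read_state();im=robot.read_camera("wrist");cv2.imwrite("pics/h_wrist.png",im[:,:,::-1])
print(s["t"],s["tool_pos"],s["opening"],s["force"])
for d in robot.mark_of("wrist","knob_center")[:2]: print(round(d["p"],2),np.round(d["point"],1),np.round(atz("wrist",d["point"],.102,s),4))
```

```text
17.425 [ 0.53008748 -0.13552506  0.16723906] 0.0607515817322688 [0.10650557 0.48690442 0.11622373]
0.84 [314.9 199.5] [ 0.5374 -0.1345  0.102 ]
```

View pics/h_wrist.png

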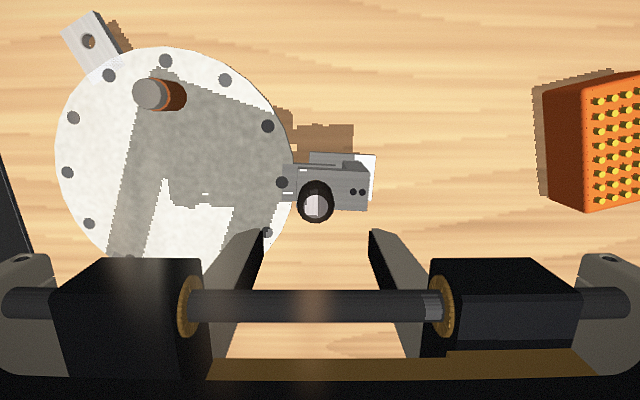

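The knob is at (315,200), between the jaws, so it only needs +5 mm in x.

play_rows --plan '[{"slide": [0.17, 0, -0.5], "roll": 0, "fingers": 0.3}, {"slide": [0, 0, -0.9], "roll": 0, "fingers": 0.3}, {"slide": [0, 0, -0.9], "roll": 0, "fingers": 0.3}, {"slide": [0, 0, -0.5], "roll": 0, "fingers": 0.3}, {"slide": [0, 0, 0], "roll": 0, "fingers": 0.3}, {"slide": [0, 0, 0], "roll": 0, "fingers": -1}, {"slide": [0, 0, 0], "roll": 0, "fingers": -1}, {"slide": [0, 0, 0], "roll": 0, "fingers": -1}, {"slide": [0, 0, 0], "roll": 0, "fingers": -1}, {"slide": [0, 0, 0], "roll": 0, "fingers": -1}]' --squeeze 45

```text
t: 18.77
tool_pos: [0.5355, -0.1355, 0.0837]
orientation: [-2.222, -0.001, 2.22]
force: [-0.6, 4.4, 3.9]
opening: 0.0268
```

Run:
```python
from h import *
s=robot.read_state();im=robot.read_camera("wrist");cv2.imwrite("pics/i_wrist.png",im[:,:,::-1])
print(s["t"],s["tool_pos"],s["opening"],s["force"],s["wrist_torque"])
```

```text
18.775 [ 0.53553336 -0.13554563  0.08367987] 0.026820533694883464 [-0.58795074  4.36248624  3.87850725] [ 0.81255468  0.14363679 -0.03576464]
```

View pics/i_wrist.png

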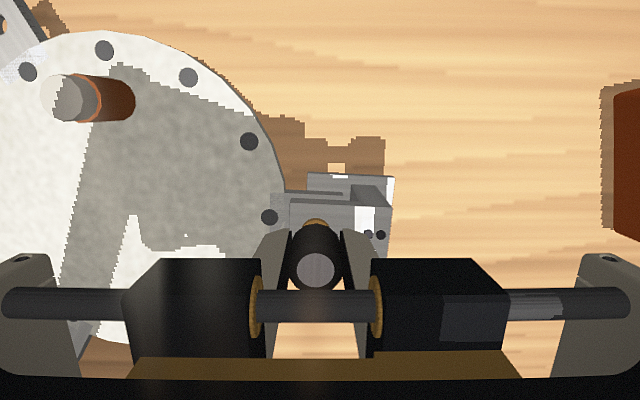

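Gripped, with a small side force. I'll pull up gently and ease y by about 1 mm.

play_rows --plan '[{"slide": [0, 0.03, 0.1], "roll": 0, "fingers": -1}, {"slide": [0, 0, 0.15], "roll": 0, "fingers": -1}, {"slide": [0, 0, 0.15], "roll": 0, "fingers": -1}, {"slide": [0, 0, 0.1], "roll": 0, "fingers": -1}, {"slide": [0, 0, 0], "roll": 0, "fingers": -1}, {"slide": [0, 0, 0], "roll": 0, "fingers": -1}]' --squeeze 50

```text
t: 19.58
tool_pos: [0.5353, -0.1355, 0.0975]
orientation: [2.222, -0.001, -2.221]
force: [6.3, -1.1, -7.5]
opening: 0.0272
```

Run:
```python
from h import *
s=robot.read_state()
print(s["t"],s["tool_pos"],s["opening"],s["force"],s["wrist_torque"])
```

```text
19.575 [ 0.53534243 -0.13547237  0.09752069] 0.027185601245796186 [ 6.31917161 -1.05383067 -7.50602343] [-0.1129358  -1.04128749 -0.00435869]
```

play_rows --plan '[{"slide": [0.02, 0, 0.1], "roll": 0, "fingers": -1}, {"slide": [0, 0, 0.1], "roll": 0, "fingers": -1}, {"slide": [0, 0, 0.05], "roll": 0, "fingers": -1}, {"slide": [0, 0, 0], "roll": 0, "fingers": -1}, {"slide": [0, 0, 0], "roll": 0, "fingers": -1}]' --squeeze 50

```text
t: 20.2
tool_pos: [0.5354, -0.1354, 0.1053]
orientation: [2.221, -0.001, -2.222]
force: [2.7, -4.1, -8.9]
opening: 0.0269
```

Run:
```python
from h import *
s=robot.read_state()
print(s["t"],s["tool_pos"],s["opening"],s["force"],s["wrist_torque"])
```

```text
20.2 [ 0.53540781 -0.13541325  0.10529641] 0.026853730956789928 [ 2.6922806  -4.12004809 -8.90188871] [-0.67293772 -0.58188108 -0.02177349]
```

play_rows --plan '[{"slide": [0, 0, 0.03], "roll": 0, "fingers": -1}, {"slide": [0, 0, 0.03], "roll": 0, "fingers": -1}, {"slide": [0, 0, 0], "roll": 0, "fingers": -1}, {"slide": [0, 0, 0], "roll": 0, "fingers": -1}]' --squeeze 55

```text
t: 20.7
tool_pos: [0.5353, -0.1354, 0.1058]
orientation: [-2.22, 0.001, 2.222]
force: [8.0, -5.1, -17.5]
opening: 0.0272
```

Run:
```python
from h import *
s=robot.read_state()
print(s["t"],s["tool_pos"],s["opening"],s["force"],s["wrist_torque"])
for n in("wrist","side"): cv2.imwrite(f"pics/j_{n}.png",robot.read_camera(n)[:,:,::-1])
```

```text
20.7 [ 0.53527391 -0.13535443  0.10583038] 0.027192158869958745 [  7.98007945  -5.11185712 -17.54258828] [-1.03123589 -1.39210229 -0.02231336]
```

View pics/j_wrist.png

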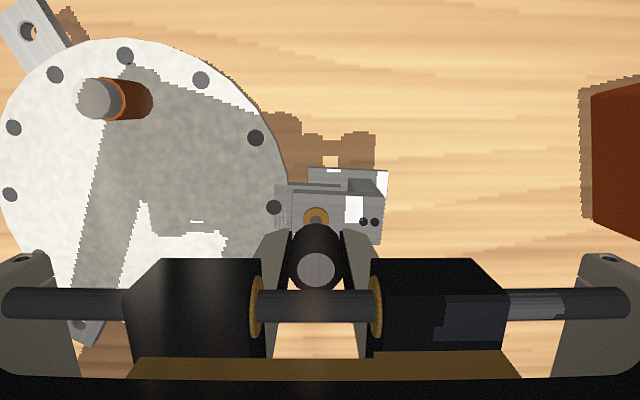

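View pics/j_side.png

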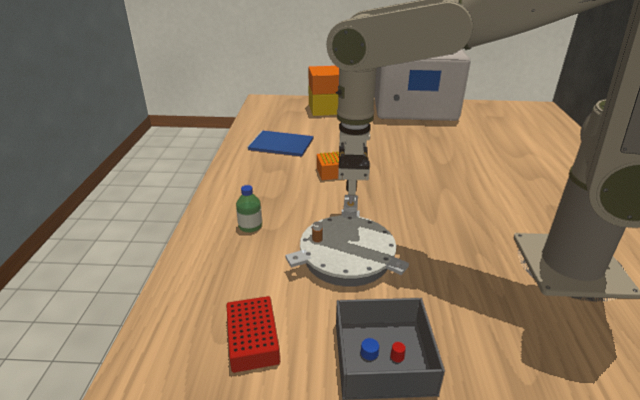

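The plunger has risen 22.1 mm and the pull jumped from 9 to 17.5 N, so it's at the stop. In the wrist view the knob sits in the same place in the jaws, (316,270), so it hasn't slipped. The side view shows both bits in the bin, (370,349) and (398,352), and the vial at (317,232) as before. I'll check that the hold stays steady, then hand in.

play_rows --plan '[{"slide": [0, 0, 0], "roll": 0, "fingers": -1}, {"slide": [0, 0, 0], "roll": 0, "fingers": -1}, {"slide": [0, 0, 0], "roll": 0, "fingers": -1}, {"slide": [0, 0, 0], "roll": 0, "fingers": -1}, {"slide": [0, 0, 0], "roll": 0, "fingers": -1}, {"slide": [0, 0, 0], "roll": 0, "fingers": -1}]' --squeeze 55

```text
t: 21.55
tool_pos: [0.5353, -0.1354, 0.1058]
orientation: [-2.22, 0.001, 2.222]
force: [7.8, -5.4, -18.6]
opening: 0.027
```

Run:
```python
from plant import robot
s=robot.read_state()
print(s["t"],s["tool_pos"],s["opening"],s["force"])
if s["force"][2]<-10: print(robot.close_job())
```

```text
21.55 [ 0.53528403 -0.13535127  0.10582068] 0.027026688074990625 [  7.75049636  -5.36138422 -18.61436709]
the job is handed in; nothing more can be done
None
```

I put the red stopper and then the blue cap in the grey bin. I then gripped the plunger knob at 55 N, pulled it straight up to its stop and handed the job in at about 21.6 s, still holding it.

**Last checks:**
- **Plunger:** the tool rose 22.1 mm, and the force along z jumped from −9 to −18 N at the stop. It held steady for 0.75 s, and the wrist picture showed no slip of the knob in the jaws.
- **Rubbish and bystanders:** the last side picture shows both bits in the bin. The vial, tube rack and reagent bottle look where they were; the tip box is partly hidden behind the gripper there, though the arm stayed well clear of it.
- **Off-nominal:** a side force of about 8 N in x and 5 N in y remains on the knob, well within limits. I first gripped the cap too high and regripped it 5 mm lower before lifting.

No check failed.

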